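Fit the spare charger card in the stall's battery charger

ROBOT

A 6-joint arm with a two-finger parallel gripper is mounted at the origin on the work surface. World frame = base frame: x ahead of the robot, y to its left, z up, the work surface at z = 0. Lengths are in m, angles in rad, forces in N, time in s.
With the tool pointing down it reaches from about 0.35 to 0.775 m from the base axis. Payload 5.5 kg.
Tool frame: the origin (TCP) lies at the very end of the fingers, on their centre line; the grasp point (between the pads) lies 19 mm behind it (grip_point_offset is the distance from the TCP to the grasp point, in m); z points along the fingers, y is the direction in which the jaws open and shut (so a half turn about z gives the same grasp; the last joint's range is limited). The gripper opens to 85 mm and grips with 20 to 120 N. Pads are 22 mm wide; open, the fingers measure 114 mm over their backs; the gripper's body (76 mm by 85 mm) begins 54 mm behind the grasp point. The pads swing forward as they close: fully open they stand 13 mm farther back than shut.
Start: joints at [-1.345, 0.313, 0.046, 1.304, 0, 1.431], TCP at [0.206, -0.537, 0.231] pointing down, gripper open.
Joint ranges: [-2.76, 2.76], [-0.86, 1.69], [-1.03, 1.26], [-2.2, 2.34], [-1.47, 1.5], [-3.14, 3.14]. Speed limits (rad/s): [2.57, 2.57, 3.14, 3.14, 3.14, 3.14].

INTERFACE

Orientations are given as a unit quaternion [w, x, y, z].
In Python, from workcell import * gives the robot as it stands.
- The arm moves only by the shell command python3 -m crank 'ROWS' [OPENING] [FORCE]. ROWS is a JSON object of lists of equal length, an entry for each row: "travel": the shift along the tool's x, y, z in units of 40 mm (1.0 is 40 mm), a list of three; "turn": the turn about the tool's z in rad. In form: {"travel": [[x, y, z], ...], "turn": [turn, ...]}. A call has 1 to 5 rows; each row is the pose to reach, as a shift and turn from the pose commanded when the call began, along the tool's axes at that moment; what a row does not reach only later rows make up. A row lasts 1/12 s, in which the tool goes at most 41.7 mm and 7.16 degrees, less where a joint would pass 70% of its speed; a pose out of reach is approached as far as the arm can. A call with a gripper value outside its range is refused whole. OPENING is the finger opening in mm, from 0 to 85.4, set as the call begins (- or left out, the last holds). The fingers move at their own pace and stop on an object; FORCE is the grip in N (left out, the last holds). Time passes only in rows, so rows that repeat a pose let the fingers close. It gives the time, the measured TCP pose, the force and the opening at its end, in the units of the state.
- get_state(): the state, without advancing time (a new reading comes with each control period).
- read_camera(name): name is "side" or "top" or "wrist"; returns a dict with "image" (400x640x3 uint8, red, green, blue), "K" (3x3 intrinsics, pixels), "R" (3x3) and "t" (3): a world point X has camera coordinates R X + t. Camera axes: x right, y down, z forward; pixel columns grow to the right and rows downward; lengths in m; the calibration is good to about 2 mm. A picture is of the moment at which its call begins. There is no depth.
- hand_in(): hands the job in, once; it reports no verdict.
The state is a dict: "clock": time; "joint_pos": joint angles; "qvel": joint speeds; "tau": joint torques, N m; "tcp_pos": TCP position; "orientation": TCP orientation; "wrist_force": force on the tool from outside, world axes, zero at the start; "ft_torque": the same for the moment, N m; "finger_gap": finger opening in m.
Only numpy, scipy, OpenCV 4.12 (cv2) and the standard library are available. Lean on these libraries where they do the work, as an engineer would, in place of code of your own. Each camera call takes 0.05 s, during which the arm holds its last target. There are 200 camera calls.

TASK

Take the spare charger card from its wooden rest and slide it straight down the two guides of the charger's open bay until its plug rests on the connector; feel for it, neither dropping the card in nor ramming it home by hand. Then let go and swing its two spread ejector levers inwards without forcing them, until both stand upright against their stops and have drawn the card fully home. Leave the tin, the spanner and the screwdriver where they lie.

Things in the scene. Friction and masses are not known exactly. Their poses are not given: they have to be found in the camera images.
- card_grip (a point): Middle of the card's black plastic pull grip: a block 12 mm thick (x), 36 mm long (y) and 26 mm high, the place to hold the card from above. It stands on the card's aluminium top panel (20 x 100 x 3 mm, grip's foot 13 mm below this point) and lies 100 mm above card_foot. Same axes as card.
- card_foot (a point): Middle of the lower edge of the card's green board, at the card's origin. The board is 100 mm wide (y), 84 mm high and 2.4 mm thick (x). Its grey plug (88 mm along y, 8 mm thick) reaches 8 mm below this point.
- card: The spare charger card, 0.2 to 0.35 kg, standing upright in the slots of the wooden rest with its two levers spread; origin at card_foot; z up, x across the board, y along its width (lever_l at +y, lever_r at -y).
- lever_l (a joint): Grey ejector lever at the card's +y end. 0 = upright on its stop (closed); grows as it leans outwards, 0.9 at most; starts at 0.75 to 0.85, stays where left. Pivot 55 mm from card_foot along y, 89.2 mm above it; handle 10 mm wide (x), 7 mm thick, tip 52 mm from the pivot. A claw on its outer side goes under the charger's rail and draws the card down over about the last 0.15 to 0.35 rad.
- lever_r (a joint): The like lever at the card's -y end, mirrored: 0 = upright, grows as it leans outwards (to -y). At the tip either lever takes 1 to 5 N while free, some 6 to 13 N while drawing (less if the other is already part of the way in), then the push rises steeply at the stop. Let go short of the stop it springs back up to 0.05 rad. Over 20 N is forcing it.
- lever_l_tip (a point): Middle of the end face of lever_l's handle, 52 mm from its pivot. The lever is pushed inwards on the outer side of its tip, the finger rising with the tip's arc; over the last 0.35 rad the card sinks about as much as the tip rises, so a level push fits.
- lever_r_tip (a point): Middle of the end face of lever_r's handle, 52 mm from its pivot.
- bay_home (a point): In the charger's open bay: where card_foot must be when the card is fully home (x, y, z as the charger's). Two cream nylon guides at y = +-51 mm run from here up to 68 mm above; each groove is 4.4 mm wide for the board's edge, with 1 mm of play at each edge of the board, its mouth flared by about 3 mm over the top 14 mm. The case top is 92 mm above this point.
- charger: Grey steel battery charger, fixed on the bench: 190 mm (x) by 160 mm (y), 118 mm high, origin under its middle, z up. One bay 50 mm wide is open on top, 20 mm on the +x side of the middle; the bay at x = -65 mm already holds a like card with closed levers, 167 mm above the bench. Aluminium rails along both sides, inner edges at y = +-64.5 mm.
- connector: Grey connector shell with black contact rows at the foot of the open bay, part of the charger; origin on the bench plane below bay_home. The plug meets its sprung contacts when card_foot is 1.5 to 5 mm above bay_home; which height is not known beforehand and must be felt. A push of some 40 N would be needed to force the card home by hand: over 30 N is ramming.
- rest: Fixed wooden rest for boards, 90 x 150 mm, two slotted posts 62 mm high that hold the board's edges; card_foot stands 22 mm above its underside at its middle. z up, y along the board.
- grease_tin: Round flat tin, 72 mm wide and 46 mm high, on the bench; origin under its middle. Leave it.
- spanner: Steel spanner 170 mm long lying flat on the bench; origin under its middle. Leave it.
- screwdriver: Screwdriver 180 mm long lying on the bench; origin under its middle. Leave it.
Not all that is in view belongs to the job. Of the things like the card, leave any that is yellow; of the rest the smaller one is meant.

How it is judged:
On the way:
1. the card stands in both guides on its connector, levers still spread (z of card_foot in the frame of bay_home below 0.006 m and horizontal distance between card_foot and bay_home below 0.004 m and value of joint each of lever_l, lever_r above 0.6 rad), for 0.2 s.
At the end, for the whole second after the job is handed in: The card stands in the guides with its foot within 2 mm of fully home (3 mm if lower), within 4 mm sideways and upright within 0.035 rad, both levers within 0.06 rad of upright, at rest and let go (z of card_foot in the frame of bay_home between -0.003 and 0.002 m and horizontal distance between card_foot and bay_home below 0.004 m and angle between the z axis of card_foot and the z axis of bay_home, either way round below 0.035 rad and value of joint each of lever_l, lever_r below 0.06 rad and linear speed of card below 0.01 m/s); the robot touches nothing.
It fails at once if the card is rammed: pressed onto the connector with over 30 N while both levers are still spread (contact force between card and connector above 30 N and value of joint each of lever_l, lever_r above 0.6 rad).
It fails at once if the card is let go before it rests on the connector and drops in (linear speed of card above 0.1 m/s and contact force between the fingers and card below 0.2 N and distance between card_foot and bay_home below 0.1 m).
It fails at once if a lever is forced: pushed with over 20 N (contact force between any of the fingers, the arm and lever_l above 20 N or contact force between any of the fingers, the arm and lever_r above 20 N).
It fails at once if the tin or a tool is moved by over 20 mm (distance of any of grease_tin, spanner, screwdriver from where it was at the start of the episode above 0.02 m).
It also fails if it takes over 69 s, if anything falls off the work surface, if the arm or the gripper's body presses on something with over 40 N, if the wrist force passes 120 N, or if a joint passes its speed limit or range.

## Working session

There is one attempt and no reset: what is moved stays moved. The work goes in short steps, Python scripts to look and compute and a shell command to move; the robot and the scene stay as the last step left them, time stands still between calls to the robot, and variables do not carry over. Pictures are saved under pics/ and viewed, about 8 in all and at most 12, crops included, and the job is handed in when it is done.

```bash
mkdir -p pics; ls
python3 - <<'E'
from workcell import *
import cv2,numpy as np
s=get_state();print(s)
for n in("side","top","wrist"):
    c=read_camera(n);cv2.imwrite(f"pics/{n}0.png",c["image"][:,:,::-1]);np.savez(f"pics/{n}0.npz",K=c["K"],R=c["R"],t=c["t"]);print(n,c["K"].tolist(),(-c["R"].T@c["t"]).round(3),c["R"].round(2).tolist())
E
```

```text
pics
{'clock': 0.0, 'joint_pos': array([-1.34463002e+00,  3.13971177e-01,  4.49973593e-02,  1.30359398e+00,
        2.68522879e-05,  1.43121969e+00]), 'qvel': array([-2.03902273e-03,  4.74990396e-04, -4.30015833e-04, -1.08405188e-03,
        1.06413615e-03, -5.27905486e-05]), 'tau': array([ 1.86784669e-04, -4.80628288e+01,  2.98530614e+01,  1.94103067e-02,
       -1.70145731e-04, -3.49967692e-06]), 'tcp_pos': array([ 0.20554318, -0.53647399,  0.23043301]), 'orientation': array([-8.85488562e-04,  9.83325175e-01,  1.81853829e-01, -2.49223182e-05]), 'wrist_force': array([-0.27227048, -0.10299682, -0.79707665]), 'ft_torque': array([0.03192854, 0.00549662, 0.01782417]), 'finger_gap': 0.08567225937891759}
side [[509.4200904659921, 0.0, 320.9704429271726], [0.0, 509.4200904659921, 193.11943449491332], [0.0, 0.0, 1.0]] [0.124 0.976 0.949] [[-0.91, -0.42, 0.02], [-0.28, 0.56, -0.78], [0.31, -0.72, -0.62]]
top [[410.41901789329296, 0.0, 322.736393918695], [0.0, 410.41901789329296, 198.17720740395893], [0.0, 0.0, 1.0]] [ 0.426 -0.006  1.18 ] [[0.03, -1.0, -0.0], [-0.99, -0.03, -0.12], [0.12, 0.01, -0.99]]
wrist [[321.1789471776247, 0.0, 321.34689945848675], [0.0, 321.1789471776247, 196.36289862596317], [0.0, 0.0, 1.0]] [ 0.273 -0.511  0.373] [[0.36, -0.93, -0.0], [-0.89, -0.34, 0.29], [-0.27, -0.1, -0.96]]
```

View pics/top0.png

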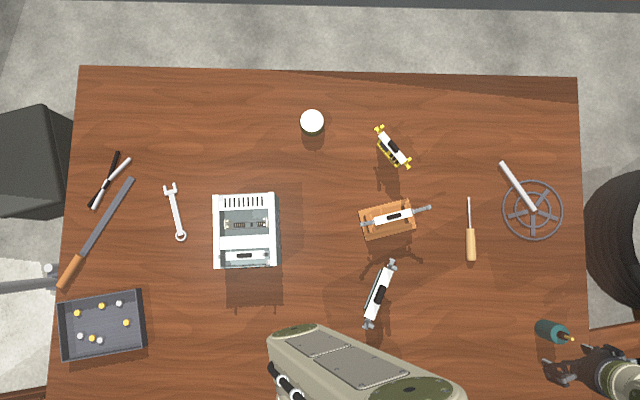

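View pics/side0.png

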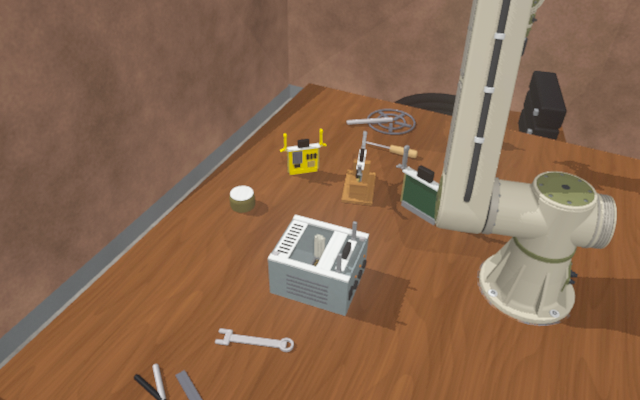

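Top view. Card-like things: a yellow card (392,148), the card in the wooden rest (394,216), and a larger card (378,293). I choose the one in the rest. The charger is at (245,230), with its open bay around (245,222) and the filled one at (245,256). I'll check with close crops.

Run:
```python
import cv2,numpy as np
t=cv2.imread("pics/top0.png")
a=cv2.resize(t[180:280,200:290],None,fx=4.4,fy=5,interpolation=cv2.INTER_CUBIC)
b=cv2.resize(t[180:280,350:440],None,fx=4.4,fy=5,interpolation=cv2.INTER_CUBIC)
cv2.imwrite("pics/crop1.png",np.hstack([a,b]))
```

```text
(no output)
```

View pics/crop1.png

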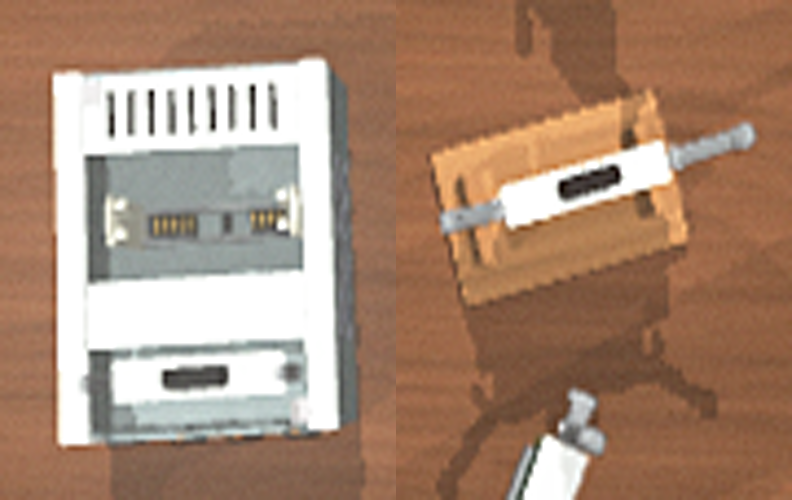

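```bash
cat > h.py <<'E'
import numpy as np
def ray(cam,u,v,z):
    """world point at height z seen at pixel u,v; cam: name of npz or dict"""
    c=np.load(f"pics/{cam}.npz") if isinstance(cam,str) else cam
    d=c["R"].T@np.linalg.solve(c["K"],[u,v,1]);o=-c["R"].T@c["t"]
    return o+d*(z-o[2])/d[2]
def proj(cam,X):
    c=np.load(f"pics/{cam}.npz") if isinstance(cam,str) else cam
    p=c["K"]@(c["R"]@np.asarray(X)+c["t"]);return p[:2]/p[2]
E
python3 - <<'E'
from h import *
L=lambda x,y:(200+x/4.4,180+y/5); R=lambda x,y:(350+(x-396)/4.4,180+y/5)
def p(n,uv,z): 
    w=ray("top0",*uv,z);print(n,w.round(4));return w
g=p("grip top",R(590,181),.135)
a=p("panel l",R(503,206),.110);b=p("panel r",R(670,160),.110)
d=a-b;print("len",np.linalg.norm(d),"yaw of y axis",np.degrees(np.arctan2(d[1],d[0])))
cs=[p("ch",L(*q),.118) for q in[(57,75),(325,60),(340,430),(60,443)]]
print("ctr",sum(cs)/4)
gl=p("gl",L(118,220),.094);gr=p("gr",L(290,210),.094)
d=gl-gr;print(np.linalg.norm(d),(gl+gr)/2,np.degrees(np.arctan2(d[1],d[0])))
for i in range(4):
    d=cs[i]-cs[(i+1)%4];print(np.linalg.norm(d),np.degrees(np.arctan2(d[1],d[0])))
p("filled grip",L(196,377),.161)
E
```

```text
grip top [ 0.5078 -0.1821  0.135 ]
panel l [ 0.4953 -0.1349  0.11  ]
panel r [ 0.5221 -0.2337  0.11  ]
len 0.10233338177542066 yaw of y axis 105.16849709276424
ch [0.5516 0.2878 0.118 ]
ch [0.5638 0.1291 0.118 ]
ch [0.3734 0.1125 0.118 ]
ch [0.3623 0.2748 0.118 ]
ctr [0.46276856 0.20105333 0.118     ]
gl [0.4782 0.2531 0.094 ]
gr [0.4863 0.1499 0.094 ]
0.1035508686531758 [0.48224578 0.20152155 0.094     ] 94.51016098377839
0.15911702509717698 94.41124156012422
0.19116456420583758 5.006050267982484
0.1627417673526484 -86.08888547362784
0.18974076667340536 -176.0821898796839
filled grip [0.399  0.1893 0.161 ]
```

The picture agrees with the sizes given: grip at (0.508,-0.182) with 15.2° card yaw, panel 102 mm long, charger yaw about 4.5°, bay at (0.482,0.202). The chosen card is black-gripped with white panel and levers spread. Moving above it.

```bash
python3 -m crank '{"travel":[[0.85,-0.47,0],[1.7,-0.93,0],[2.55,-1.4,0],[3.4,-1.86,0],[3.4,-1.86,0]],"turn":[0,0,0,0,0]}' 50 30
python3 -m crank '{"travel":[[0.85,-0.47,0],[1.7,-0.93,0],[2.55,-1.4,0],[3.4,-1.86,0],[3.4,-1.86,0]],"turn":[0,0,0,0,0]}'
python3 -m crank '{"travel":[[0.85,-0.47,0],[1.7,-0.93,0],[2.55,-1.4,0],[3.4,-1.86,0],[3.4,-1.86,0]],"turn":[0,0,0,0,0]}'
python3 -m crank '{"travel":[[0,0,0],[0,0,0],[0,0,0],[0,0,0],[0,0,0]],"turn":[-0.12,-0.24,-0.36,-0.48,-0.6]}'
python3 -m crank '{"travel":[[0,0,0],[0,0,0],[0,0,0],[0,0,0],[0,0,0]],"turn":[-0.12,-0.24,-0.36,-0.48,-0.6]}'
python3 -m crank '{"travel":[[0,0,0],[0,0,0],[0,0,0],[0,0,0],[0,0,0]],"turn":[-0.12,-0.24,-0.27,-0.27,-0.27]}'
cat >> h.py <<'E'
def snap(name,f):
    from workcell import read_camera
    import cv2
    c=read_camera(name);cv2.imwrite(f"pics/{f}.png",c["image"][:,:,::-1]);np.savez(f"pics/{f}.npz",K=c["K"],R=c["R"],t=c["t"]);return c
E
python3 -c "
from h import *; snap('wrist','w1')
print(proj('w1',[.5078,-.1821,.135]))"
```

```text
clock: 0.57
tcp_pos: [0.309, -0.4136, 0.2313]
orientation: [-0.001, 0.983, 0.185, 0.001]
wrist_force: [-0.6, 0.9, 0.4]
finger_gap: 0.05
clock: 0.98
tcp_pos: [0.4093, -0.2961, 0.2313]
orientation: [-0.001, 0.983, 0.185, 0.001]
wrist_force: [-0.7, -0.4, 0.0]
finger_gap: 0.05
clock: 1.4
tcp_pos: [0.5099, -0.1786, 0.2309]
orientation: [-0.001, 0.983, 0.185, 0.001]
wrist_force: [-0.2, -0.7, 0.4]
finger_gap: 0.0502
clock: 1.82
tcp_pos: [0.5064, -0.1835, 0.231]
orientation: [-0.0, 0.884, 0.467, -0.0]
wrist_force: [-0.1, -0.9, 0.2]
finger_gap: 0.0501
clock: 2.23
tcp_pos: [0.5063, -0.1836, 0.231]
orientation: [-0.0, 0.707, 0.707, -0.0]
wrist_force: [0.4, -0.4, 0.1]
finger_gap: 0.0501
clock: 2.65
tcp_pos: [0.5064, -0.1834, 0.2311]
orientation: [-0.0, 0.608, 0.794, -0.0]
wrist_force: [-0.7, -0.3, -0.5]
finger_gap: 0.0501
[323.70462537 197.30090701]
```

View pics/w1.png

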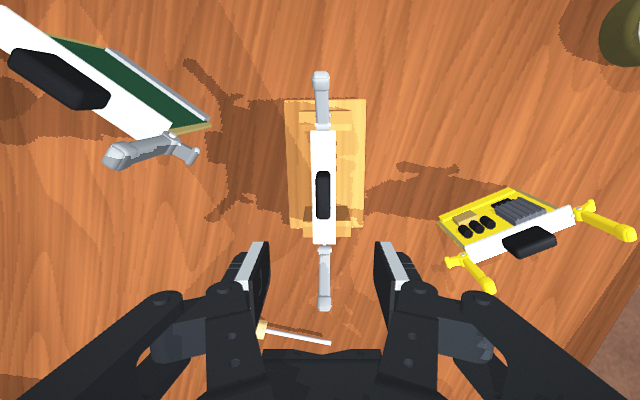

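The wrist view shows the grip at (323,195) against a predicted (324,197), the panel between (323,130) and (324.5,243), and the jaws straddling it.

Run:
```python
from h import *
from workcell import get_state
g=ray("w1",323,195,.135);a=ray("w1",323,130,.110);b=ray("w1",324.5,243,.110)
d=a-b;print(g,a,b,(a+b)/2,np.linalg.norm(d),np.degrees(np.arctan2(d[1],d[0])))
q=get_state();w,x,y,z=q["orientation"];tx=2*np.arctan2(y,x)
print("toolx",np.degrees(tx),q["joint_pos"])
D=g-q["tcp_pos"];X=np.array([np.cos(tx),np.sin(tx)]);Y=np.array([np.sin(tx),-np.cos(tx)])
print(X@D[:2]/.04,Y@D[:2]/.04)
```

```text
[ 0.50678599 -0.1804485   0.135     ] [ 0.49453667 -0.13484472  0.11      ] [ 0.52185527 -0.23036668  0.11      ] [ 0.50819597 -0.1826057   0.11      ] 0.09935165226798402 105.96015308397658
toolx 105.08197548834231 [-4.96057492e-01  2.42789065e-01 -4.93047193e-02  1.27902348e+00
 -2.43491235e-04  8.11508744e-01]
0.06563279695023115 0.024746913471306774
```

```bash
python3 -m crank '{"travel":[[0.04,0.03,0.5],[0.04,0.03,1.0],[0.04,0.03,1.5],[0.04,0.03,1.9],[0.04,0.03,2.2]],"turn":[-0.01,-0.01,-0.01,-0.01,-0.01]}'
python3 -m crank '{"travel":[[0,0,0.2],[0,0,0.4],[0,0,0.6],[0,0,0.72],[0,0,0.72]],"turn":[0,0,0,0,0]}'
python3 -m crank '{"travel":[[0,0,0],[0,0,0],[0,0,0],[0,0,0],[0,0,0]],"turn":[0,0,0,0,0]}' 8 50
python3 -m crank '{"travel":[[0,0,0],[0,0,0],[0,0,0],[0,0,0],[0,0,0]],"turn":[0,0,0,0,0]}'
```

```text
clock: 3.12
tcp_pos: [0.5067, -0.1807, 0.1416]
orientation: [-0.001, 0.604, 0.797, -0.0]
wrist_force: [0.8, 1.0, 0.2]
finger_gap: 0.0496
clock: 3.53
tcp_pos: [0.5071, -0.1806, 0.1136]
orientation: [-0.001, 0.604, 0.797, -0.0]
wrist_force: [-0.5, -0.1, -0.2]
finger_gap: 0.0497
clock: 3.95
tcp_pos: [0.5083, -0.181, 0.1153]
orientation: [0.001, 0.603, 0.797, 0.0]
wrist_force: [1.2, 0.7, 2.5]
finger_gap: 0.0109
clock: 4.37
tcp_pos: [0.5083, -0.181, 0.1152]
orientation: [0.001, 0.603, 0.797, 0.0]
wrist_force: [1.4, 0.5, 5.2]
finger_gap: 0.011
```

```bash
python3 -m crank '{"travel":[[0,0,-0.1],[0,0,-0.25],[0,0,-0.4],[0,0,-0.6],[0,0,-0.8]],"turn":[0,0,0,0,0]}'
python3 -m crank '{"travel":[[0,0,-0.4],[0,0,-0.8],[0,0,-1.2],[0,0,-1.6],[0,0,-2.0]],"turn":[0,0,0,0,0]}'
python3 -m crank '{"travel":[[0,0,-0.3],[0,0,-0.6],[0,0,-0.6],[0,0,-0.6],[0,0,-0.6]],"turn":[0,0,0,0,0]}'
python3 - <<'E'
from h import *
from workcell import get_state
q=get_state();w,x,y,z=q["orientation"];tx=2*np.arctan2(y,x)
print(np.degrees(tx),q["tcp_pos"],q["wrist_force"])
D=np.array([.4825,.2021])-q["tcp_pos"][:2];X=np.array([np.cos(tx),np.sin(tx)]);Y=np.array([np.sin(tx),-np.cos(tx)])
print(X@D/.04,Y@D/.04)
E
```

```text
clock: 4.78
tcp_pos: [0.5073, -0.1806, 0.1469]
orientation: [-0.0, 0.603, 0.797, -0.0]
wrist_force: [2.2, 0.2, -3.3]
finger_gap: 0.0108
clock: 5.2
tcp_pos: [0.5063, -0.1809, 0.2278]
orientation: [-0.001, 0.604, 0.797, -0.001]
wrist_force: [0.0, 0.3, -2.9]
finger_gap: 0.0112
clock: 5.62
tcp_pos: [0.5068, -0.1807, 0.25]
orientation: [-0.001, 0.604, 0.797, -0.0]
wrist_force: [-0.2, -1.0, -3.0]
finger_gap: 0.0111
105.74269352896265 [ 0.50681883 -0.18072153  0.25000437] [-0.19718697 -1.01567635 -2.96960329]
9.376499116706468 2.0114908699591902
```

```bash
python3 -m crank '{"travel":[[0.4,0.08,0],[1.0,0.21,0],[1.7,0.36,0],[2.4,0.51,0],[3.1,0.66,0]],"turn":[0,0,0,0,0]}'
python3 -m crank '{"travel":[[0.7,0.15,0],[1.4,0.3,0],[2.1,0.45,0],[2.8,0.6,0],[3.5,0.75,0]],"turn":[0,0,0,0,0]}'
python3 -m crank '{"travel":[[0.7,0.15,0],[1.4,0.3,0],[2.1,0.45,0],[2.6,0.56,0],[2.78,0.6,0]],"turn":[0,0,0,0,0]}'
python3 -m crank '{"travel":[[0,0,0],[0,0,0],[0,0,0],[0,0,0],[0,0,0]],"turn":[0.06,0.12,0.17,0.195,0.195]}'
python3 - <<'E'
from h import *
snap("wrist","w2");snap("top","t2");snap("side","s2")
import cv2
a=cv2.imread("pics/t2.png")[170:290,190:310];cv2.imwrite("pics/t2c.png",cv2.resize(a,(600,600),interpolation=cv2.INTER_CUBIC))
E
```

```text
clock: 6.03
tcp_pos: [0.4981, -0.0532, 0.2493]
orientation: [-0.001, 0.604, 0.797, -0.001]
wrist_force: [0.3, -0.1, -2.5]
finger_gap: 0.0109
clock: 6.45
tcp_pos: [0.489, 0.0898, 0.2494]
orientation: [-0.001, 0.604, 0.797, -0.001]
wrist_force: [0.6, -0.1, -2.1]
finger_gap: 0.0109
clock: 6.87
tcp_pos: [0.4818, 0.2045, 0.2492]
orientation: [-0.001, 0.602, 0.798, -0.001]
wrist_force: [-0.3, 0.2, -2.3]
finger_gap: 0.0106
clock: 7.28
tcp_pos: [0.4827, 0.2015, 0.2498]
orientation: [-0.0, 0.679, 0.735, -0.001]
wrist_force: [-0.6, -0.2, -2.0]
finger_gap: 0.0109
```

View pics/w2.png

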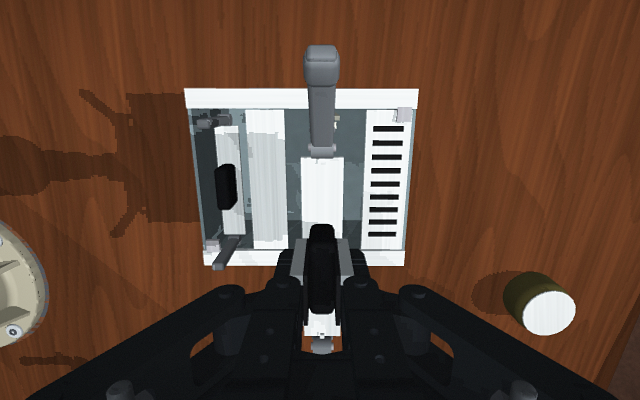

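Run:
```python
from h import *
f=lambda u,v,z:ray("w2",u,v,z)
q=[f(184,88,.118),f(419,88,.118),f(404,265,.118),f(205,265,.118)]
for p in q:print(p.round(4))
c=sum(q)/4;ex=(q[1]-q[0]+q[2]-q[3]);yaw=np.arctan2(ex[1],ex[0]);print("yaw",np.degrees(yaw),[np.linalg.norm(q[i]-q[i-1]).round(4) for i in range(4)])
print("ctr",c,"bay",c+.02*np.array([np.cos(yaw),np.sin(yaw),0]))
l,r=f(288,180,.118),f(363,180,.118);print("bay edges",l,r,(l+r)/2)
zp=.2498-.1152+.110+.0015
a,b=f(302,157,zp),f(344,157,zp);print("panel far end",(a+b)/2,np.linalg.norm(a-b))
a,b=f(302,222,zp),f(343,222,zp);print("panel near",(a+b)/2)
```

```text
[0.3652 0.2747 0.118 ]
[0.5545 0.2898 0.118 ]
[0.5669 0.1307 0.118 ]
[0.3782 0.1155 0.118 ]
yaw 4.5799024677906015 [np.float64(0.1597), np.float64(0.19), np.float64(0.1596), np.float64(0.1893)]
ctr [0.46619901 0.20265706 0.118     ] bay [0.48613515 0.20425404 0.118     ]
bay edges [0.45279856 0.20492992 0.118     ] [0.51834338 0.21017973 0.118     ] [0.48557097 0.20755482 0.118     ]
panel far end [0.47944407 0.24945243 0.2461    ] 0.01919059105269143
panel near [0.48177873 0.21776732 0.2461    ]
```

View pics/t2c.png

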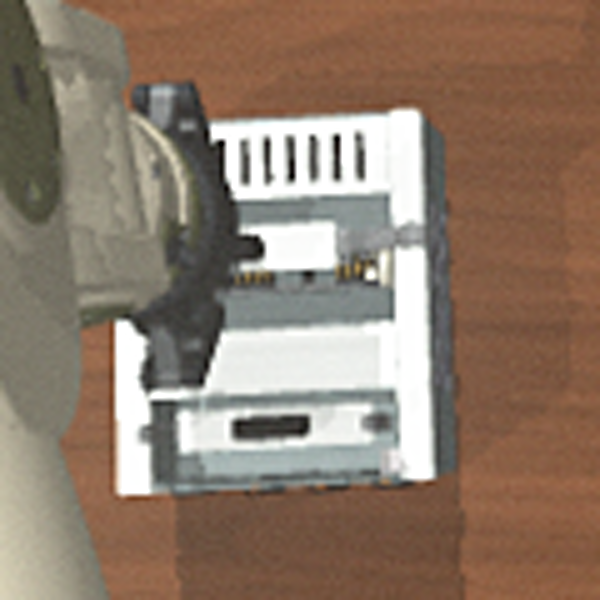

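Run:
```python
from h import *
f=lambda u,v,z:ray("t2",190+u/5,170+v/5,z)
a=f(337,246,.2461);print("panel -y end",a)
tr,br,bl=f(418,110,.118),f(436,480,.118),f(118,495,.118);c=(tr+bl)/2
print(tr,br,bl,np.linalg.norm(tr-br),np.linalg.norm(br-bl),c)
bay=c+.02*np.array([np.cos(.08),np.sin(.08),0]);ey=np.array([-np.sin(.08),np.cos(.08),0]);print("bay",bay,"panel -y end should be",bay-.05*ey)
print("side", proj("s2",[.4825,.2021,.25]))
```

```text
panel -y end [0.48366625 0.14775716 0.2461    ]
[0.56380214 0.12983018 0.118     ] [0.3733804  0.11264653 0.118     ] [0.36127503 0.27485683 0.118     ] 0.1911954935574336 0.16266137511984635 [0.46253858 0.20234351 0.118     ]
bay [0.48247462 0.2039418  0.118     ] panel -y end should be [0.48647035 0.15410172 0.118     ]
side [313.2384367  199.57218681]
```

Both views agree that the card must shift about +3 mm in x and +4.6 mm in y. I'll correct, then descend to just above the guide mouths and look again.

```bash
python3 -m crank '{"travel":[[0.11,0.08,0.2],[0.11,0.08,0.5],[0.11,0.08,0.8],[0.11,0.08,1.1],[0.11,0.08,1.3]],"turn":[0,0,0,0,0]}'
python3 -m crank '{"travel":[[0,0,0],[0,0,0],[0,0,0]],"turn":[0,0,0]}'
python3 - <<'E'
from h import *
import cv2
snap("wrist","w3");snap("side","s3");snap("top","t3")
a=cv2.imread("pics/w3.png")[40:290,180:430]
b=cv2.imread("pics/s3.png")[170:320,255:375]
c=cv2.imread("pics/t3.png")[185:285,205:295]
r=lambda i,w,h:cv2.resize(i,(w,h),interpolation=cv2.INTER_CUBIC)
cv2.imwrite("pics/m3.png",np.hstack([r(a,400,400),r(b,400,500)[:400] if 0 else r(b,320,400)]))
E
```

```text
clock: 7.85
tcp_pos: [0.4855, 0.2068, 0.1967]
orientation: [-0.0, 0.678, 0.735, -0.001]
wrist_force: [-1.6, -0.2, -2.8]
finger_gap: 0.0107
clock: 8.1
tcp_pos: [0.4863, 0.2069, 0.1989]
orientation: [0.0, 0.678, 0.735, 0.0]
wrist_force: [1.1, -0.5, -2.8]
finger_gap: 0.0112
```

View pics/m3.png

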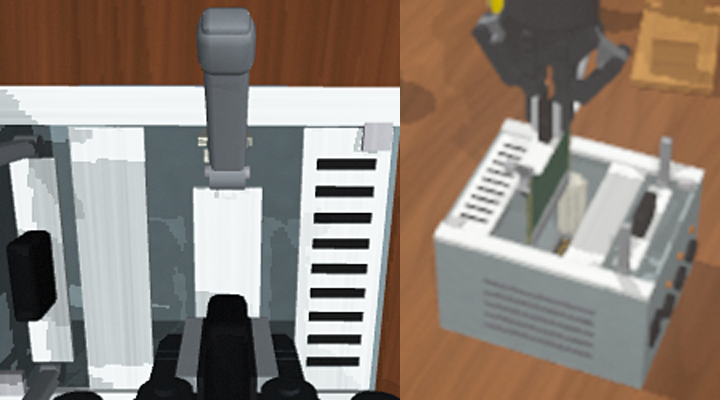

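Run:
```python
from h import *
import cv2
a=cv2.imread("pics/w3.png")[110:170,290:350]
b=cv2.imread("pics/s3.png")[205:270,280:345]
r=lambda i:cv2.resize(i,(400,400),interpolation=cv2.INTER_CUBIC)
cv2.imwrite("pics/m3b.png",np.hstack([r(a),r(b)]))
th=np.radians(4.55);ex=np.array([np.cos(th),np.sin(th),0]);ey=np.array([-np.sin(th),np.cos(th),0])
for bay in ([.4861,.2043,.026],[.4825,.2035,.026]):
  print("bay",bay)
  for n,o in dict(gtop_l=(0,.051,.068),gtop_r=(0,-.051,.068)).items():
    p=np.array(bay)+o[0]*ex+o[1]*ey+[0,0,o[2]]
    print(n,"w3",(proj("w3",p)-[290,110])*400/60,"s3",(proj("s3",p)-[280,205])*400/65+[400,0])
```

```text
bay [0.4861, 0.2043, 0.026]
gtop_l w3 [206.39828985 159.76308241] s3 [538.87158527 373.70592908]
gtop_r w3 [205.72718614 970.91702561] s3 [635.01621056 196.77461828]
bay [0.4825, 0.2035, 0.026]
gtop_l w3 [174.32434243 164.28561943] s3 [548.54092855 375.40506591]
gtop_r w3 [177.08851468 974.53681863] s3 [644.1406015 198.290066 ]
```

View pics/m3b.png

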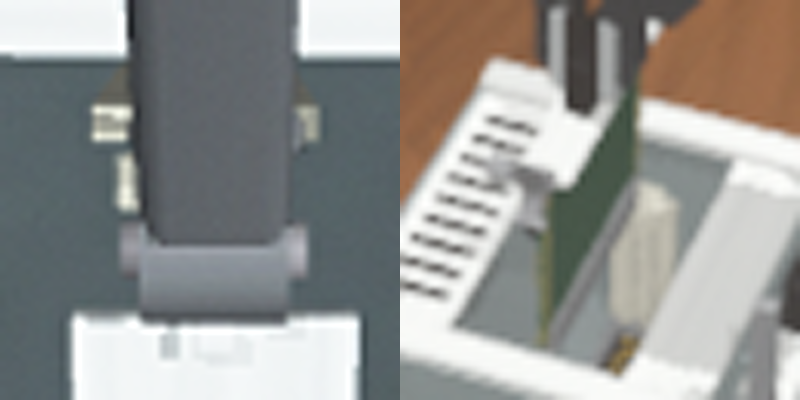

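Run:
```python
from h import *
zp=.1952
p=ray("w3",290+216/6.67,110+315/6.67,zp);print("panel +y end",p, "goal",np.array([.4861,.2043])+.05*np.array([-.0793,.9969]))
for v in(120,185):print(ray("w3",290+205/6.67,110+v/6.67,.094))
print("rail far outer/inner edge", ray("w3",320,40+85/1.6,.118),ray("w3",320,40+126/1.6,.118))
```

```text
panel +y end [0.48272132 0.25474082 0.1952    ] goal [0.482135 0.254145]
[0.48152831 0.25955896 0.094     ]
[0.48211046 0.25230216 0.094     ]
rail far outer/inner edge [0.47909081 0.28401616 0.118     ] [0.480399   0.26757371 0.118     ]
```

```bash
python3 -m crank '{"travel":[[-0.01,-0.025,0.1],[-0.01,-0.025,0.2],[-0.01,-0.025,0.28],[-0.01,-0.025,0.34],[-0.01,-0.025,0.4]],"turn":[0,0,0,0,0]}'
python3 -m crank '{"travel":[[0,0,0.06],[0,0,0.12],[0,0,0.18],[0,0,0.24],[0,0,0.3]],"turn":[0,0,0,0,0]}'
python3 -m crank '{"travel":[[0,0,0],[0,0,0]],"turn":[0,0]}'
```

```text
clock: 8.67
tcp_pos: [0.4848, 0.2062, 0.182]
orientation: [-0.0, 0.678, 0.735, -0.0]
wrist_force: [0.2, 0.2, -3.3]
finger_gap: 0.011
clock: 9.08
tcp_pos: [0.485, 0.2063, 0.1702]
orientation: [0.0, 0.678, 0.735, -0.0]
wrist_force: [-0.1, 0.2, -2.2]
finger_gap: 0.0109
clock: 9.25
tcp_pos: [0.4848, 0.2063, 0.1703]
orientation: [-0.0, 0.678, 0.735, -0.0]
wrist_force: [-0.3, 0.2, -1.7]
finger_gap: 0.0106
```

The card has entered both guides freely. Continuing to about 8 mm above contact.

```bash
python3 -m crank '{"travel":[[0,0,0.1],[0,0,0.2],[0,0,0.3],[0,0,0.4],[0,0,0.5]],"turn":[0,0,0,0,0]}'
python3 -m crank '{"travel":[[0,0,0.1],[0,0,0.2],[0,0,0.3],[0,0,0.4],[0,0,0.42]],"turn":[0,0,0,0,0]}'
python3 -m crank '{"travel":[[0,0,0.02],[0,0,0.04],[0,0,0.06]],"turn":[0,0,0]}'
```

```text
clock: 9.67
tcp_pos: [0.4849, 0.2063, 0.1499]
orientation: [-0.0, 0.678, 0.735, -0.0]
wrist_force: [0.1, -0.3, -2.8]
finger_gap: 0.0108
clock: 10.08
tcp_pos: [0.4845, 0.2062, 0.1328]
orientation: [-0.0, 0.678, 0.735, -0.001]
wrist_force: [0.2, -0.4, -2.2]
finger_gap: 0.0109
clock: 10.33
tcp_pos: [0.4851, 0.2064, 0.1314]
orientation: [0.0, 0.678, 0.735, 0.0]
wrist_force: [-1.2, 0.3, -2.0]
finger_gap: 0.0107
```

Now feeling downwards, 0.8 mm per call.

```bash
python3 -m crank '{"travel":[[0,0,0.02],[0,0,0.04],[0,0,0.06],[0,0,0.06]],"turn":[0,0,0,0]}' | grep -E 'tcp|force'
python3 -m crank '{"travel":[[0,0,0.02],[0,0,0.04],[0,0,0.05],[0,0,0.05]],"turn":[0,0,0,0]}' | grep -E 'tcp|force'
python3 -m crank '{"travel":[[0,0,0.02],[0,0,0.02],[0,0,0.02]],"turn":[0,0,0]}' | grep -E 'tcp|force'
python3 -m crank '{"travel":[[0,0,0.02],[0,0,0.02],[0,0,0.02]],"turn":[0,0,0]}' | grep -E 'tcp|force'
```

```text
tcp_pos: [0.4849, 0.2063, 0.1287]
wrist_force: [0.0, 0.5, -2.4]
tcp_pos: [0.4849, 0.2063, 0.1268]
wrist_force: [0.4, 0.2, -2.5]
tcp_pos: [0.4849, 0.2063, 0.126]
wrist_force: [-0.1, 0.5, -1.8]
tcp_pos: [0.4849, 0.2063, 0.1252]
wrist_force: [0.1, -0.2, -2.0]
```

```bash
python3 -m crank '{"travel":[[0,0,0.02],[0,0,0.02],[0,0,0.02]],"turn":[0,0,0]}' | grep -E 'tcp|force'
python3 -m crank '{"travel":[[0,0,0.015],[0,0,0.015],[0,0,0.015]],"turn":[0,0,0]}' | grep -E 'tcp|force'
```

```text
tcp_pos: [0.4849, 0.2063, 0.1244]
wrist_force: [0.1, 0.2, -2.3]
tcp_pos: [0.4849, 0.2063, 0.1238]
wrist_force: [1.2, 0.3, -2.2]
```

```bash
python3 -m crank '{"travel":[[0,0,0.015],[0,0,0.015],[0,0,0.015]],"turn":[0,0,0]}' | grep -E 'tcp|force'
python3 -m crank '{"travel":[[0,0,0.015],[0,0,0.015],[0,0,0.015]],"turn":[0,0,0]}' | grep -E 'tcp|force'
```

```text
tcp_pos: [0.4849, 0.2063, 0.1232]
wrist_force: [0.3, 0.4, -3.1]
tcp_pos: [0.4849, 0.2063, 0.1226]
wrist_force: [0.4, -0.2, -3.4]
```

```bash
python3 -m crank '{"travel":[[0,0,0.015],[0,0,0.015],[0,0,0.015]],"turn":[0,0,0]}' | grep -E 'tcp|force'
python3 -m crank '{"travel":[[0,0,0.015],[0,0,0.015],[0,0,0.015]],"turn":[0,0,0]}' | grep -E 'tcp|force'
```

```text
tcp_pos: [0.4849, 0.2063, 0.122]
wrist_force: [0.1, -0.4, -2.2]
tcp_pos: [0.4851, 0.2064, 0.1217]
wrist_force: [0.3, 0.1, -0.3]
```

```bash
python3 -m crank '{"travel":[[0,0,0.015],[0,0,0.015],[0,0,0.015]],"turn":[0,0,0]}' | grep -E 'tcp|force'
```

```text
tcp_pos: [0.4853, 0.2065, 0.1217]
wrist_force: [-2.2, 0.2, 4.6]
```

Contact is felt: the force went from -2.2 to +4.6 N while the TCP stopped at 0.1217. Hold briefly, then let go and rise.

```bash
python3 -m crank '{"travel":[[0,0,0],[0,0,0],[0,0,0],[0,0,0]],"turn":[0,0,0,0]}' | grep -E 'tcp|force'
python3 -m crank '{"travel":[[0,0,0],[0,0,0],[0,0,0],[0,0,0]],"turn":[0,0,0,0]}' 40
python3 -m crank '{"travel":[[0,0,-0.3],[0,0,-0.7],[0,0,-1.2],[0,0,-1.8],[0,0,-2.4]],"turn":[0,0,0,0,0]}'
python3 -m crank '{"travel":[[0,0,0],[0,0,0],[0,0,0],[0,0,0],[0,0,0]],"turn":[0,0,0,0,0]}' 0
python3 - <<'E'
from h import *
import cv2
snap("wrist","w4");snap("side","s4");snap("top","t4")
a=cv2.imread("pics/w4.png")[20:320,170:470]
b=cv2.imread("pics/s4.png")[190:300,265:375]
r=lambda i:cv2.resize(i,(400,400),interpolation=cv2.INTER_CUBIC)
cv2.imwrite("pics/m4.png",np.hstack([r(a),r(b)]))
E
```

```text
tcp_pos: [0.4853, 0.2065, 0.1217]
wrist_force: [-2.1, 0.1, 5.2]
clock: 13.92
tcp_pos: [0.4849, 0.2063, 0.1206]
orientation: [-0.0, 0.678, 0.735, -0.0]
wrist_force: [-0.7, -0.9, -1.0]
finger_gap: 0.04
clock: 14.33
tcp_pos: [0.4845, 0.2062, 0.2173]
orientation: [-0.0, 0.678, 0.735, -0.001]
wrist_force: [0.8, 0.8, 0.2]
finger_gap: 0.0402
clock: 14.75
tcp_pos: [0.4842, 0.2061, 0.2155]
orientation: [-0.001, 0.678, 0.735, -0.001]
wrist_force: [-0.2, -0.5, 0.6]
finger_gap: 0.0
```

View pics/m4.png

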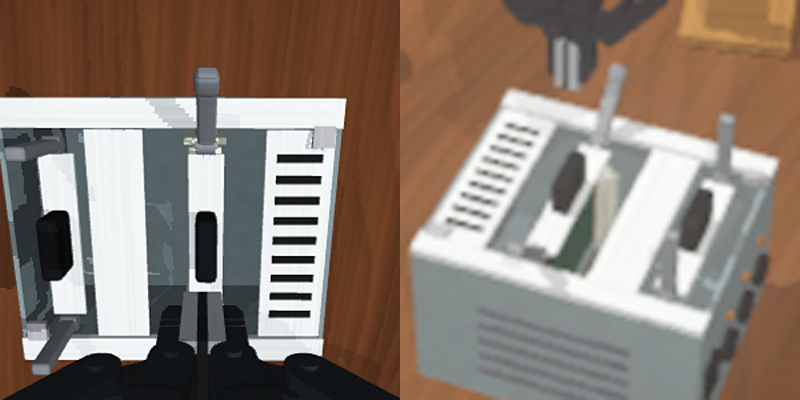

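The side view shows the card low in the bay, levers spread; l tip in the wrist view is at full-frame (324,80). I'll work out the lever angle and go out beyond lever_l.

```bash
python3 - <<'E'
from h import *
ey=np.array([-.0793,.9969,0])
for nm,s,cam in(("l",1,"w4"),("l",1,"s4"),("r",-1,"t4")):
  for th in(.7,.75,.8,.85,.9):
    p=np.array([.4858,.2043,.0285])+s*ey*(.055+.052*np.sin(th))+[0,0,.0892+.052*np.cos(th)]
    print(nm,cam,th,proj(cam,p).round(1),p.round(4))
E
python3 -m crank '{"travel":[[0.6,0.02,0],[1.3,0.03,0],[2.0,0.03,0],[2.7,0.03,0],[3.1,0.03,0]],"turn":[0,0,0,0,0]}'
python3 -m crank '{"travel":[[0,0,0.2],[0,0,0.4],[0,0,0.6],[0,0,0.6]],"turn":[0,0,0,0]}'
python3 - <<'E'
from h import *
import cv2
snap("side","s5");snap("wrist","w5")
b=cv2.imread("pics/s5.png")[170:270,280:380];a=cv2.imread("pics/w5.png")[150:400,200:450]
r=lambda i:cv2.resize(i,(400,400),interpolation=cv2.INTER_CUBIC)
cv2.imwrite("pics/m5.png",np.hstack([r(a),r(b)]))
E
```

```text
l w4 0.7 [324.5  75.8] [0.4788 0.2925 0.1575]
l w4 0.75 [324.5  72.5] [0.4786 0.2945 0.1557]
l w4 0.8 [324.5  69.4] [0.4785 0.2963 0.1539]
l w4 0.85 [324.5  66.5] [0.4783 0.2981 0.152 ]
l w4 0.9 [324.5  63.8] [0.4782 0.2997 0.15  ]
l s4 0.7 [296.2 257.3] [0.4788 0.2925 0.1575]
l s4 0.75 [295.8 258.4] [0.4786 0.2945 0.1557]
l s4 0.8 [295.5 259.6] [0.4785 0.2963 0.1539]
l s4 0.85 [295.2 260.8] [0.4783 0.2981 0.152 ]
l s4 0.9 [294.9 262. ] [0.4782 0.2997 0.15  ]
r t4 0.7 [276.  218.2] [0.4928 0.1161 0.1575]
r t4 0.75 [276.8 218.3] [0.493  0.1141 0.1557]
r t4 0.8 [277.7 218.3] [0.4931 0.1123 0.1539]
r t4 0.85 [278.5 218.3] [0.4933 0.1105 0.152 ]
r t4 0.9 [279.2 218.3] [0.4934 0.1089 0.15  ]
clock: 15.32
tcp_pos: [0.4758, 0.3324, 0.2164]
orientation: [-0.0, 0.678, 0.735, 0.0]
wrist_force: [-0.2, 0.1, 0.6]
finger_gap: 0.0
clock: 15.65
tcp_pos: [0.4751, 0.3285, 0.1902]
orientation: [-0.001, 0.679, 0.734, -0.002]
wrist_force: [-0.9, -0.0, -0.3]
finger_gap: -0.0003
```

View pics/m5.png

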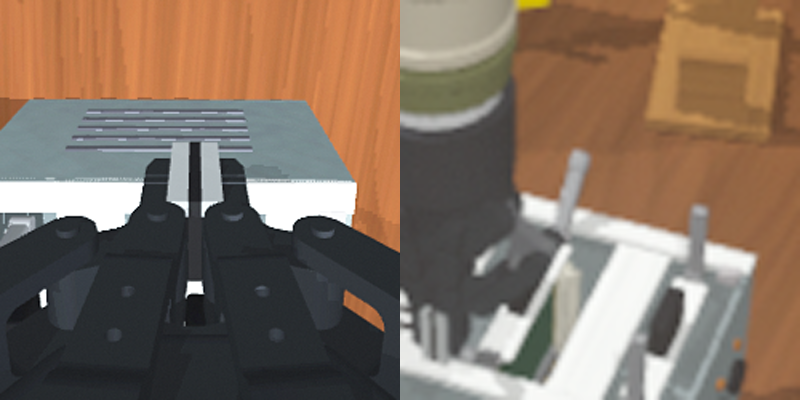

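```bash
python3 -m crank '{"travel":[[0,0,0.3],[0,0,0.6],[0,0,0.9],[0,0,1.08],[0,0,1.08]],"turn":[0,0,0,0,0]}' | grep -E 'tcp|force'
python3 -m crank '{"travel":[[-0.1,0,0],[-0.2,0,0],[-0.3,0,0],[-0.35,0,0],[-0.35,0,0]],"turn":[0,0,0,0,0]}' | grep -E 'tcp|force'
python3 -m crank '{"travel":[[-0.03,0,0],[-0.06,0,0],[-0.09,0,0],[-0.09,0,0]],"turn":[0,0,0,0]}' | grep -E 'tcp|force'
python3 -m crank '{"travel":[[-0.03,0,0],[-0.06,0,0],[-0.09,0,0],[-0.09,0,0]],"turn":[0,0,0,0]}' | grep -E 'tcp|force'
```

```text
tcp_pos: [0.4756, 0.329, 0.1483]
wrist_force: [0.3, -0.2, -0.0]
tcp_pos: [0.4778, 0.3156, 0.1503]
wrist_force: [-1.0, 0.0, 0.0]
tcp_pos: [0.4776, 0.3123, 0.1496]
wrist_force: [0.8, -0.0, 0.4]
tcp_pos: [0.4779, 0.3087, 0.1496]
wrist_force: [-0.7, -0.5, -0.7]
```

```bash
python3 -m crank '{"travel":[[-0.02,0,0.06],[-0.05,0,0.06],[-0.08,0,0.06],[-0.08,0,0.06]],"turn":[0,0,0,0]}' | grep -E 'tcp|force'
python3 -m crank '{"travel":[[-0.03,0,0],[-0.06,0,0],[-0.09,0,0],[-0.09,0,0]],"turn":[0,0,0,0]}' | grep -E 'tcp|force'
python3 -m crank '{"travel":[[-0.03,0,-0.01],[-0.06,0,-0.02],[-0.09,0,-0.03]],"turn":[0,0,0]}' | grep -E 'tcp|force'
python3 -m crank '{"travel":[[-0.03,0,-0.02],[-0.06,0,-0.03],[-0.09,0,-0.05]],"turn":[0,0,0]}' | grep -E 'tcp|force'
```

```text
tcp_pos: [0.4786, 0.3063, 0.1478]
wrist_force: [-0.6, 2.7, 1.7]
tcp_pos: [0.4793, 0.3042, 0.1489]
wrist_force: [-1.3, 8.0, 7.6]
tcp_pos: [0.4794, 0.2996, 0.1496]
wrist_force: [0.0, 4.3, 3.3]
tcp_pos: [0.4789, 0.2946, 0.1503]
wrist_force: [0.1, 2.8, 1.5]
```

```bash
python3 -m crank '{"travel":[[-0.02,0,-0.04],[-0.04,0,-0.08],[-0.06,0,-0.12]],"turn":[0,0,0]}' | grep -E 'tcp|force'
python3 -m crank '{"travel":[[-0.02,0,-0.02],[-0.04,0,-0.04],[-0.06,0,-0.04]],"turn":[0,0,0]}' | grep -E 'tcp|force'
python3 -m crank '{"travel":[[-0.02,0,0],[-0.04,0,0],[-0.05,0,0]],"turn":[0,0,0]}' | grep -E 'tcp|force'
```

```text
tcp_pos: [0.4788, 0.2918, 0.1547]
wrist_force: [0.5, 1.0, -0.5]
tcp_pos: [0.4794, 0.2899, 0.1569]
wrist_force: [0.4, 0.6, -0.6]
tcp_pos: [0.4797, 0.2882, 0.1571]
wrist_force: [-0.1, 1.1, 1.7]
```

```bash
python3 -m crank '{"travel":[[-0.02,0,0],[-0.04,0,0],[-0.05,0,0]],"turn":[0,0,0]}' | grep -E 'tcp|force'
python3 -m crank '{"travel":[[-0.02,0,0],[-0.04,0,0],[-0.05,0,0]],"turn":[0,0,0]}' | grep -E 'tcp|force'
python3 -m crank '{"travel":[[-0.02,0,0],[-0.04,0,0],[-0.05,0,0]],"turn":[0,0,0]}' | grep -E 'tcp|force'
```

```text
tcp_pos: [0.4798, 0.2861, 0.157]
wrist_force: [-0.1, 1.0, 1.8]
tcp_pos: [0.4799, 0.284, 0.1568]
wrist_force: [0.2, 1.2, 1.0]
tcp_pos: [0.48, 0.282, 0.1568]
wrist_force: [-0.8, 2.0, 1.6]
```

```bash
python3 -m crank '{"travel":[[-0.02,0,0],[-0.04,0,0],[-0.04,0,0]],"turn":[0,0,0]}' | grep -E 'tcp|force'
python3 -m crank '{"travel":[[-0.02,0,0],[-0.03,0,0],[-0.03,0,0]],"turn":[0,0,0]}' | grep -E 'tcp|force'
```

```text
tcp_pos: [0.4803, 0.2807, 0.157]
wrist_force: [0.8, 2.5, 1.5]
tcp_pos: [0.4804, 0.2798, 0.1571]
wrist_force: [-0.8, 3.8, 3.8]
```

```bash
python3 -m crank '{"travel":[[-0.02,0,0],[-0.03,0,0],[-0.03,0,0]],"turn":[0,0,0]}' | grep -E 'tcp|force'
python3 -m crank '{"travel":[[-0.02,0,0],[-0.03,0,0],[-0.03,0,0]],"turn":[0,0,0]}' | grep -E 'tcp|force'
```

```text
tcp_pos: [0.4805, 0.2789, 0.1572]
wrist_force: [-1.0, 4.7, 2.7]
tcp_pos: [0.4805, 0.2782, 0.1573]
wrist_force: [-1.4, 7.0, 3.3]
```

```bash
python3 -m crank '{"travel":[[-0.015,0,-0.005],[-0.03,0,-0.01],[-0.03,0,-0.01]],"turn":[0,0,0]}' | grep -E 'tcp|force'
python3 -m crank '{"travel":[[-0.015,0,-0.005],[-0.03,0,-0.01],[-0.03,0,-0.01]],"turn":[0,0,0]}' | grep -E 'tcp|force'
```

```text
tcp_pos: [0.4805, 0.2775, 0.1574]
wrist_force: [-1.8, 8.9, 1.1]
tcp_pos: [0.4805, 0.2767, 0.1576]
wrist_force: [-1.7, 11.4, -0.1]
```

```bash
python3 -m crank '{"travel":[[-0.015,0,-0.005],[-0.03,0,-0.01],[-0.03,0,-0.01]],"turn":[0,0,0]}' | grep -E 'tcp|force'
```

```text
tcp_pos: [0.4804, 0.2757, 0.1575]
wrist_force: [-0.9, 11.6, -2.0]
```

```bash
python3 -m crank '{"travel":[[-0.015,0,0],[-0.025,0,0],[-0.025,0,0]],"turn":[0,0,0]}' | grep -E 'tcp|force'
python3 -m crank '{"travel":[[-0.01,0,0],[-0.02,0,0],[-0.02,0,0]],"turn":[0,0,0]}' | grep -E 'tcp|force'
```

```text
tcp_pos: [0.4805, 0.2748, 0.1574]
wrist_force: [0.2, 13.1, -2.6]
tcp_pos: [0.4806, 0.274, 0.1573]
wrist_force: [0.7, 12.2, -3.1]
```

```bash
python3 -m crank '{"travel":[[-0.01,0,0],[-0.02,0,0],[-0.02,0,0]],"turn":[0,0,0]}' | grep -E 'tcp|force'
```

```text
tcp_pos: [0.4806, 0.2733, 0.1572]
wrist_force: [-0.3, 12.1, -4.4]
```

```bash
python3 -m crank '{"travel":[[-0.01,0,0],[-0.02,0,0],[-0.02,0,0]],"turn":[0,0,0]}' | grep -E 'tcp|force'
```

```text
tcp_pos: [0.4806, 0.2726, 0.1571]
wrist_force: [0.3, 13.0, -5.3]
```

```bash
python3 -m crank '{"travel":[[-0.01,0,0.01],[-0.02,0,0.01],[-0.02,0,0.01]],"turn":[0,0,0]}' | grep -E 'tcp|force'
```

```text
tcp_pos: [0.4808, 0.2719, 0.1569]
wrist_force: [0.0, 12.6, -3.2]
```

```bash
python3 -m crank '{"travel":[[-0.01,0,0.005],[-0.015,0,0.005],[-0.015,0,0.005]],"turn":[0,0,0]}' | grep -E 'tcp|force'
```

```text
tcp_pos: [0.4808, 0.2714, 0.1568]
wrist_force: [-0.5, 14.3, -3.1]
```

```bash
python3 -m crank '{"travel":[[-0.01,0,0.005],[-0.015,0,0.005],[-0.015,0,0.005]],"turn":[0,0,0]}' | grep -E 'tcp|force'
```

```text
tcp_pos: [0.4809, 0.2713, 0.1568]
wrist_force: [-1.2, 15.1, -3.4]
```

```bash
python3 -m crank '{"travel":[[-0.008,0,0.003],[-0.008,0,0.003]],"turn":[0,0]}' | grep -E 'tcp|force'
python3 - <<'E'
from h import *
import cv2
snap("side","s6");snap("wrist","w6")
b=cv2.imread("pics/s6.png")[190:290,280:380];a=cv2.imread("pics/w6.png")[150:400,200:450]
r=lambda i:cv2.resize(i,(400,400),interpolation=cv2.INTER_CUBIC)
cv2.imwrite("pics/m6.png",np.hstack([r(a),r(b)]))
E
```

```text
tcp_pos: [0.4809, 0.2712, 0.1568]
wrist_force: [-2.0, 14.8, -2.6]
```

View pics/m6.png

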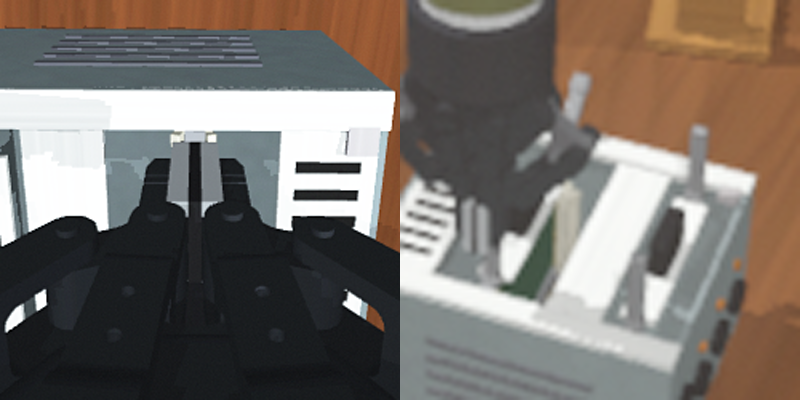

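```bash
python3 -m crank '{"travel":[[-0.01,0,0],[-0.01,0,0],[-0.01,0,0]],"turn":[0,0,0]}' | grep -E 'tcp|force'
```

```text
tcp_pos: [0.4808, 0.2711, 0.1568]
wrist_force: [-1.6, 17.2, -2.8]
```

```bash
python3 -m crank '{"travel":[[-0.01,0,0],[-0.01,0,0],[-0.01,0,0]],"turn":[0,0,0]}' | grep -E 'tcp|force'
```

```text
tcp_pos: [0.4809, 0.271, 0.1568]
wrist_force: [-0.9, 17.4, -3.2]
```

Lever_l is on its stop (17 N, no more give at y=0.271). Now backing off and crossing over to lever_r.

```bash
python3 -m crank '{"travel":[[0.1,0,0],[0.4,0,0],[0.8,0,0],[1.0,0,0]],"turn":[0,0,0,0]}' | grep -E 'tcp|force'
python3 -m crank '{"travel":[[0,0,-0.5],[0,0,-1.0],[0,0,-1.5],[0,0,-2.0],[0,0,-2.0]],"turn":[0,0,0,0,0]}' | grep -E 'tcp|force'
python3 -m crank '{"travel":[[-0.7,0,0],[-1.4,0,0],[-2.1,0,0],[-2.8,0,0],[-3.5,0,0]],"turn":[0,0,0,0,0]}' | grep -E 'tcp|force'
python3 -m crank '{"travel":[[-0.7,0,0],[-1.4,0,0],[-2.0,0,0],[-2.3,0,0],[-2.3,0,0]],"turn":[0,0,0,0,0]}' | grep -E 'clock|tcp|force'
python3 -m crank '{"travel":[[0,0,0],[0,0,0]],"turn":[0,0]}' | grep -E 'clock|tcp|force'
python3 - <<'E'
from h import *
import cv2
snap("side","s7");snap("wrist","w7");snap("top","t7")
b=cv2.imread("pics/s7.png")[180:280,280:380];a=cv2.imread("pics/w7.png")[0:250,200:450]
r=lambda i:cv2.resize(i,(400,400),interpolation=cv2.INTER_CUBIC)
cv2.imwrite("pics/m7.png",np.hstack([r(a),r(b)]))
E
```

```text
tcp_pos: [0.4778, 0.3073, 0.1566]
wrist_force: [0.8, 0.7, -0.5]
tcp_pos: [0.4797, 0.3071, 0.241]
wrist_force: [-0.0, -0.1, 0.6]
tcp_pos: [0.4887, 0.1656, 0.2362]
wrist_force: [0.8, 0.6, 0.3]
clock: 25.77
tcp_pos: [0.4965, 0.0732, 0.2365]
wrist_force: [-0.5, 0.7, 1.3]
clock: 25.93
tcp_pos: [0.4964, 0.0761, 0.2368]
wrist_force: [0.3, -0.7, -0.3]
```

View pics/m7.png

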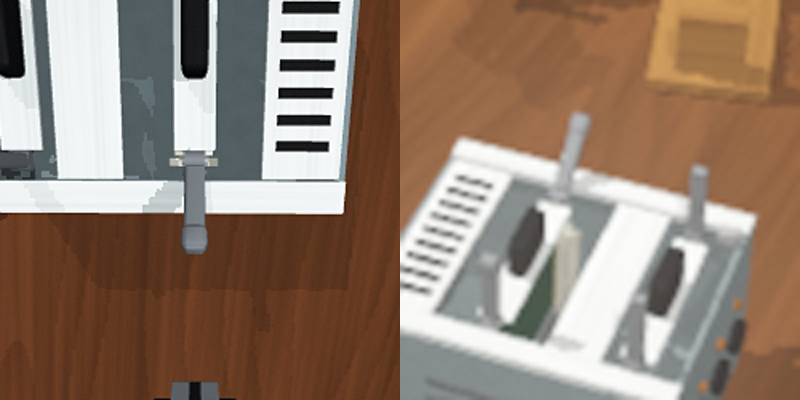

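Lever_l now stands upright like those of the fitted card; lever_r is still spread. Two views remain within the limit. Going down outside lever_r.

```bash
python3 -m crank '{"travel":[[0,0,0.5],[0,0,1.0],[0,0,1.5],[0,0,2.0],[0,0,2.26]],"turn":[0,0,0,0,0]}' | grep -E 'tcp|force'
python3 -m crank '{"travel":[[0.1,0,0],[0.2,0,0],[0.3,0,0],[0.35,0,0],[0.35,0,0]],"turn":[0,0,0,0,0]}' | grep -E 'tcp|force'
python3 -m crank '{"travel":[[0.03,0,0],[0.06,0,0],[0.09,0,0],[0.09,0,0]],"turn":[0,0,0,0]}' | grep -E 'tcp|force'
python3 -m crank '{"travel":[[0.03,0,0],[0.06,0,0],[0.09,0,0],[0.09,0,0]],"turn":[0,0,0,0]}' | grep -E 'tcp|force'
```

```text
tcp_pos: [0.4953, 0.0764, 0.1445]
wrist_force: [-0.3, -0.2, 0.3]
tcp_pos: [0.4963, 0.0902, 0.148]
wrist_force: [0.1, -0.6, 1.1]
tcp_pos: [0.4953, 0.0932, 0.1469]
wrist_force: [0.2, -0.8, 1.1]
tcp_pos: [0.4949, 0.0968, 0.1467]
wrist_force: [-0.4, -0.6, -0.2]
```

```bash
python3 -m crank '{"travel":[[0.03,0,0],[0.06,0,0],[0.09,0,0],[0.09,0,0]],"turn":[0,0,0,0]}' | grep -E 'tcp|force'
python3 -m crank '{"travel":[[0.03,0,-0.01],[0.06,0,-0.03],[0.09,0,-0.04]],"turn":[0,0,0]}' | grep -E 'tcp|force'
python3 -m crank '{"travel":[[0.03,0,-0.02],[0.06,0,-0.04],[0.09,0,-0.06]],"turn":[0,0,0]}' | grep -E 'tcp|force'
python3 -m crank '{"travel":[[0.03,0,-0.02],[0.06,0,-0.04],[0.09,0,-0.06]],"turn":[0,0,0]}' | grep -E 'tcp|force'
```

```text
tcp_pos: [0.4952, 0.0997, 0.1473]
wrist_force: [-0.0, -2.6, 3.2]
tcp_pos: [0.4952, 0.1022, 0.1493]
wrist_force: [0.3, -9.4, 6.8]
tcp_pos: [0.4952, 0.1054, 0.1521]
wrist_force: [-0.1, -10.3, 10.2]
tcp_pos: [0.495, 0.1089, 0.1549]
wrist_force: [-1.2, -10.1, 11.7]
```

The upward share of 11.7 N is friction, because the tip is rising faster than the finger. I'll raise the finger to relieve it.

```bash
python3 -m crank '{"travel":[[0,0,-0.03],[0,0,-0.05],[0,0,-0.05]],"turn":[0,0,0]}' | grep -E 'tcp|force'
```

```text
tcp_pos: [0.4947, 0.1101, 0.1563]
wrist_force: [-0.3, -6.0, 6.6]
```

```bash
python3 -m crank '{"travel":[[0,0,-0.02],[0,0,-0.04],[0,0,-0.04]],"turn":[0,0,0]}' | grep -E 'tcp|force'
python3 -m crank '{"travel":[[0.02,0,-0.02],[0.05,0,-0.05],[0.05,0,-0.05]],"turn":[0,0,0]}' | grep -E 'tcp|force'
```

```text
tcp_pos: [0.4941, 0.1109, 0.1571]
wrist_force: [-0.0, -3.3, 4.5]
tcp_pos: [0.4936, 0.1133, 0.1589]
wrist_force: [-0.2, -2.7, 3.1]
```

```bash
python3 -m crank '{"travel":[[0.02,0,0],[0.05,0,0],[0.05,0,0]],"turn":[0,0,0]}' | grep -E 'tcp|force'
python3 -m crank '{"travel":[[0.02,0,0],[0.05,0,0],[0.05,0,0]],"turn":[0,0,0]}' | grep -E 'tcp|force'
```

```text
tcp_pos: [0.4941, 0.1148, 0.1593]
wrist_force: [0.6, -4.2, 5.9]
tcp_pos: [0.4943, 0.1164, 0.16]
wrist_force: [-0.3, -6.8, 9.5]
```

The force ratio suggests the rounded finger end is bearing on the tip corner. I'll back off, lower a little as with lever_l, and push again.

```bash
python3 -m crank '{"travel":[[-0.08,0,0],[-0.15,0,0],[-0.15,0,0.08],[-0.15,0,0.14],[-0.15,0,0.14]],"turn":[0,0,0,0,0]}' | grep -E 'tcp|force'
python3 -m crank '{"travel":[[0.04,0,0],[0.08,0,0],[0.1,0,0],[0.1,0,0]],"turn":[0,0,0,0]}' | grep -E 'tcp|force'
python3 -m crank '{"travel":[[0.02,0,0],[0.05,0,0],[0.05,0,0]],"turn":[0,0,0]}' | grep -E 'clock|tcp|force'
```

```text
tcp_pos: [0.4928, 0.1113, 0.1518]
wrist_force: [0.3, 1.2, -0.8]
tcp_pos: [0.4935, 0.1151, 0.1533]
wrist_force: [-1.1, -2.5, 1.3]
clock: 30.92
tcp_pos: [0.4935, 0.1171, 0.1533]
wrist_force: [-1.5, -1.6, 2.0]
```

```bash
python3 -m crank '{"travel":[[0.02,0,-0.01],[0.05,0,-0.02],[0.05,0,-0.02]],"turn":[0,0,0]}' | grep -E 'tcp|force'
python3 -m crank '{"travel":[[0.02,0,-0.01],[0.05,0,-0.02],[0.05,0,-0.02]],"turn":[0,0,0]}' | grep -E 'tcp|force'
python3 -m crank '{"travel":[[0.02,0,-0.01],[0.05,0,-0.02],[0.05,0,-0.02]],"turn":[0,0,0]}' | grep -E 'tcp|force'
```

```text
tcp_pos: [0.4933, 0.1191, 0.1541]
wrist_force: [-0.5, -1.6, 1.4]
tcp_pos: [0.493, 0.1212, 0.1548]
wrist_force: [-0.1, -1.3, 0.8]
tcp_pos: [0.4928, 0.1232, 0.1556]
wrist_force: [-0.2, -0.6, 1.9]
```

```bash
python3 -m crank '{"travel":[[0.02,0,-0.01],[0.05,0,-0.02],[0.05,0,-0.02]],"turn":[0,0,0]}' | grep -E 'tcp|force'
python3 -m crank '{"travel":[[0.02,0,0],[0.04,0,0],[0.04,0,0]],"turn":[0,0,0]}' | grep -E 'tcp|force'
```

```text
tcp_pos: [0.4926, 0.1252, 0.1564]
wrist_force: [0.1, -1.2, 0.5]
tcp_pos: [0.4926, 0.1267, 0.1564]
wrist_force: [-0.1, -1.9, 0.2]
```

```bash
python3 -m crank '{"travel":[[0.02,0,0],[0.04,0,0],[0.04,0,0]],"turn":[0,0,0]}' | grep -E 'tcp|force'
python3 -m crank '{"travel":[[0.02,0,0],[0.03,0,0],[0.03,0,0]],"turn":[0,0,0]}' | grep -E 'tcp|force'
python3 -m crank '{"travel":[[0.02,0,0],[0.03,0,0],[0.03,0,0]],"turn":[0,0,0]}' | grep -E 'tcp|force'
```

```text
tcp_pos: [0.4924, 0.1283, 0.1564]
wrist_force: [-1.1, -1.4, 0.9]
tcp_pos: [0.4923, 0.1294, 0.1564]
wrist_force: [-0.2, -1.2, 0.7]
tcp_pos: [0.4922, 0.1306, 0.1563]
wrist_force: [-0.2, -0.8, 0.1]
```

```bash
python3 -m crank '{"travel":[[0.015,0,0],[0.03,0,0],[0.03,0,0]],"turn":[0,0,0]}' | grep -E 'tcp|force'
python3 -m crank '{"travel":[[0.015,0,0],[0.03,0,0],[0.03,0,0]],"turn":[0,0,0]}' | grep -E 'tcp|force'
```

```text
tcp_pos: [0.4921, 0.1318, 0.1563]
wrist_force: [-0.5, -1.1, 1.1]
tcp_pos: [0.492, 0.1329, 0.1563]
wrist_force: [0.1, -1.4, 0.9]
```

```bash
python3 -m crank '{"travel":[[0.015,0,0],[0.025,0,0],[0.025,0,0]],"turn":[0,0,0]}' | grep -E 'tcp|force'
```

```text
tcp_pos: [0.492, 0.1338, 0.1563]
wrist_force: [0.9, -2.9, 0.6]
```

```bash
python3 -m crank '{"travel":[[0.015,0,0],[0.025,0,0],[0.025,0,0]],"turn":[0,0,0]}' | grep -E 'tcp|force'
python3 -m crank '{"travel":[[0.015,0,0],[0.02,0,0],[0.02,0,0]],"turn":[0,0,0]}' | grep -E 'tcp|force'
```

```text
tcp_pos: [0.4919, 0.1346, 0.1564]
wrist_force: [0.7, -4.9, 0.7]
tcp_pos: [0.4919, 0.1351, 0.1564]
wrist_force: [0.4, -5.6, 1.4]
```

```bash
python3 -m crank '{"travel":[[0.015,0,0],[0.02,0,0],[0.02,0,0]],"turn":[0,0,0]}' | grep -E 'tcp|force'
```

```text
tcp_pos: [0.4919, 0.1356, 0.1564]
wrist_force: [0.5, -5.1, 0.7]
```

```bash
python3 -m crank '{"travel":[[0.015,0,0],[0.02,0,0],[0.02,0,0]],"turn":[0,0,0]}' | grep -E 'tcp|force'
```

```text
tcp_pos: [0.4918, 0.1358, 0.1564]
wrist_force: [1.1, -8.3, 1.5]
```

```bash
python3 -m crank '{"travel":[[0.01,0,0],[0.02,0,0],[0.02,0,0]],"turn":[0,0,0]}' | grep -E 'tcp|force'
```

```text
tcp_pos: [0.4918, 0.136, 0.1564]
wrist_force: [0.8, -11.5, 2.1]
```

```bash
python3 -m crank '{"travel":[[0.01,0,0],[0.02,0,0],[0.02,0,0]],"turn":[0,0,0]}' | grep -E 'tcp|force'
```

```text
tcp_pos: [0.4918, 0.1362, 0.1564]
wrist_force: [1.6, -14.0, 1.9]
```

```bash
python3 -m crank '{"travel":[[0.01,0,0],[0.015,0,0],[0.015,0,0]],"turn":[0,0,0]}' | grep -E 'tcp|force'
```

```text
tcp_pos: [0.4918, 0.1363, 0.1564]
wrist_force: [0.1, -14.8, 2.8]
```

Lever_r is on its stop (14.8 N, stiff). Backing off, then feeling lever_l once more to check that it stayed on its stop.

```bash
python3 -m crank '{"travel":[[-0.1,0,0],[-0.4,0,0],[-0.8,0,0],[-1.0,0,0]],"turn":[0,0,0,0]}' | grep -E 'tcp|force'
python3 -m crank '{"travel":[[0,0,-0.5],[0,0,-1.0],[0,0,-1.5],[0,0,-2.0],[0,0,-2.0]],"turn":[0,0,0,0,0]}' | grep -E 'tcp|force'
python3 -m crank '{"travel":[[0.7,0,0],[1.4,0,0],[2.1,0,0],[2.8,0,0],[3.3,0,0]],"turn":[0,0,0,0,0]}' | grep -E 'tcp|force'
python3 -m crank '{"travel":[[0.7,0,0],[1.4,0,0],[1.8,0,0],[2.1,0,0],[2.1,0,0]],"turn":[0,0,0,0,0]}' | grep -E 'tcp|force'
python3 -m crank '{"travel":[[0,0,0.5],[0,0,1.0],[0,0,1.5],[0,0,1.98],[0,0,1.98]],"turn":[0,0,0,0,0]}' | grep -E 'clock|tcp|force'
```

```text
tcp_pos: [0.4947, 0.0989, 0.1562]
wrist_force: [0.3, -0.5, -0.9]
tcp_pos: [0.4966, 0.0999, 0.2402]
wrist_force: [1.2, 0.6, -0.2]
tcp_pos: [0.4835, 0.2333, 0.2355]
wrist_force: [-0.4, 0.1, 0.2]
tcp_pos: [0.4768, 0.3168, 0.2354]
wrist_force: [-0.6, -0.1, -0.5]
clock: 37.42
tcp_pos: [0.4752, 0.3126, 0.1529]
wrist_force: [-0.1, -0.0, 0.4]
```

```bash
python3 -m crank '{"travel":[[-0.2,0.03,0],[-0.4,0.03,0],[-0.6,0.03,0],[-0.8,0.03,0],[-0.85,0.03,0]],"turn":[0,0,0,0,0]}' | grep -E 'tcp|force'
python3 -m crank '{"travel":[[-0.02,0,0],[-0.04,0,0],[-0.04,0,0]],"turn":[0,0,0]}' | grep -E 'tcp|force'
python3 -m crank '{"travel":[[-0.02,0,0],[-0.02,0,0],[-0.02,0,0]],"turn":[0,0,0]}' | grep -E 'tcp|force'
python3 -m crank '{"travel":[[-0.02,0,0],[-0.02,0,0],[-0.02,0,0]],"turn":[0,0,0]}' | grep -E 'tcp|force'
```

```text
tcp_pos: [0.4821, 0.2797, 0.1583]
wrist_force: [-0.2, 0.9, 0.0]
tcp_pos: [0.4816, 0.2795, 0.1574]
wrist_force: [0.8, -0.6, -0.5]
tcp_pos: [0.4814, 0.279, 0.157]
wrist_force: [0.3, -0.1, -1.0]
tcp_pos: [0.4816, 0.278, 0.1571]
wrist_force: [-0.6, -0.3, -0.3]
```

```bash
python3 -m crank '{"travel":[[-0.03,0,0],[-0.06,0,0],[-0.09,0,0],[-0.09,0,0]],"turn":[0,0,0,0]}' | grep -E 'tcp|force'
python3 -m crank '{"travel":[[-0.02,0,0],[-0.03,0,0],[-0.03,0,0]],"turn":[0,0,0]}' | grep -E 'tcp|force'
python3 -m crank '{"travel":[[-0.02,0,0],[-0.02,0,0],[-0.02,0,0]],"turn":[0,0,0]}' | grep -E 'tcp|force'
```

```text
tcp_pos: [0.4819, 0.2746, 0.1572]
wrist_force: [0.4, 2.8, -0.3]
tcp_pos: [0.482, 0.2738, 0.1572]
wrist_force: [-1.2, 5.7, -0.6]
tcp_pos: [0.482, 0.2733, 0.1572]
wrist_force: [-0.2, 6.0, -1.1]
```

```bash
python3 -m crank '{"travel":[[-0.02,0,0],[-0.02,0,0],[-0.02,0,0]],"turn":[0,0,0]}' | grep -E 'tcp|force'
```

```text
tcp_pos: [0.482, 0.2731, 0.1572]
wrist_force: [-0.9, 8.3, -1.9]
```

Lever_l had come out about 3 mm at the tip, so I'll press it back to its stop.

```bash
python3 -m crank '{"travel":[[-0.01,0,0],[-0.02,0,0],[-0.02,0,0]],"turn":[0,0,0]}' | grep -E 'tcp|force'
```

```text
tcp_pos: [0.482, 0.273, 0.1572]
wrist_force: [-0.4, 11.0, -2.3]
```

```bash
python3 -m crank '{"travel":[[-0.01,0,0],[-0.02,0,0],[-0.02,0,0]],"turn":[0,0,0]}' | grep -E 'tcp|force'
```

```text
tcp_pos: [0.4821, 0.2728, 0.1573]
wrist_force: [-1.6, 12.7, -1.7]
```

```bash
python3 -m crank '{"travel":[[-0.01,0,0],[-0.015,0,0],[-0.015,0,0]],"turn":[0,0,0]}' | grep -E 'tcp|force'
```

```text
tcp_pos: [0.4821, 0.2727, 0.1573]
wrist_force: [-1.5, 13.5, -1.3]
```

```bash
python3 -m crank '{"travel":[[-0.01,0,0],[-0.015,0,0],[-0.015,0,0]],"turn":[0,0,0]}' | grep -E 'tcp|force'
python3 -m crank '{"travel":[[0.1,0,0],[0.4,0,0],[0.8,0,0],[1.0,0,0]],"turn":[0,0,0,0]}' | grep -E 'tcp|force'
python3 -m crank '{"travel":[[0,0,-0.5],[0,0,-1.0],[0,0,-1.5],[0,0,-2.0],[0,0,-2.0]],"turn":[0,0,0,0,0]}' | grep -E 'tcp|force'
python3 -m crank '{"travel":[[-0.7,0,0],[-1.4,0,0],[-2.1,0,0],[-2.8,0,0],[-3.3,0,0]],"turn":[0,0,0,0,0]}' | grep -E 'tcp|force'
python3 -m crank '{"travel":[[-0.7,0,0],[-1.4,0,0],[-1.9,0,0],[-2.1,0,0],[-2.1,0,0]],"turn":[0,0,0,0,0]}' | grep -E 'tcp|force'
python3 -m crank '{"travel":[[0,0,0.5],[0,0,1.0],[0,0,1.5],[0,0,2.0],[0,0,2.0]],"turn":[0,0,0,0,0]}' | grep -E 'tcp|force'
python3 -m crank '{"travel":[[0.0,0,0],[0,0,0],[0,0,0]],"turn":[0,0,0]}' | grep -E 'clock|tcp|force'
```

```text
tcp_pos: [0.4821, 0.2725, 0.1573]
wrist_force: [-1.8, 15.1, -2.4]
tcp_pos: [0.4792, 0.3095, 0.1572]
wrist_force: [-0.3, 0.3, 0.4]
tcp_pos: [0.4809, 0.3093, 0.2414]
wrist_force: [0.9, -0.6, 0.5]
tcp_pos: [0.4894, 0.1749, 0.2365]
wrist_force: [1.1, -0.7, -0.2]
tcp_pos: [0.4964, 0.0917, 0.2367]
wrist_force: [-0.6, 0.5, 0.2]
tcp_pos: [0.4935, 0.0943, 0.1532]
wrist_force: [-0.3, 0.6, -0.9]
clock: 42.92
tcp_pos: [0.4974, 0.0938, 0.1586]
wrist_force: [-1.0, 0.1, 0.9]
```

```bash
python3 -m crank '{"travel":[[0.2,-0.05,0.04],[0.4,-0.05,0.04],[0.6,-0.05,0.04],[0.8,-0.05,0.04],[0.9,-0.05,0.04]],"turn":[0,0,0,0,0]}' | grep -E 'tcp|force'
python3 -m crank '{"travel":[[0,0,0],[0,0,0],[0,0,0]],"turn":[0,0,0]}' | grep -E 'tcp|force'
python3 -m crank '{"travel":[[0.03,0,0],[0.03,0,0],[0.03,0,0]],"turn":[0,0,0]}' | grep -E 'tcp|force'
python3 -m crank '{"travel":[[0.03,0,0],[0.03,0,0],[0.03,0,0]],"turn":[0,0,0]}' | grep -E 'tcp|force'
```

```text
tcp_pos: [0.4914, 0.1305, 0.1558]
wrist_force: [-0.0, -0.1, -0.6]
tcp_pos: [0.4915, 0.1291, 0.1555]
wrist_force: [-0.2, -0.2, 0.1]
tcp_pos: [0.4915, 0.13, 0.1555]
wrist_force: [0.4, -0.3, -0.1]
tcp_pos: [0.4914, 0.1314, 0.1556]
wrist_force: [-0.2, -0.8, 0.6]
```

```bash
python3 -m crank '{"travel":[[0.025,0,0],[0.025,0,0],[0.025,0,0]],"turn":[0,0,0]}' | grep -E 'tcp|force'
python3 -m crank '{"travel":[[0.025,0,0],[0.025,0,0],[0.025,0,0]],"turn":[0,0,0]}' | grep -E 'tcp|force'
python3 -m crank '{"travel":[[0.02,0,0],[0.02,0,0],[0.02,0,0]],"turn":[0,0,0]}' | grep -E 'tcp|force'
```

```text
tcp_pos: [0.4913, 0.1325, 0.1555]
wrist_force: [0.4, 0.3, -0.0]
tcp_pos: [0.4912, 0.1335, 0.1555]
wrist_force: [0.6, 0.1, -0.1]
tcp_pos: [0.4912, 0.134, 0.1556]
wrist_force: [1.1, -2.5, 0.0]
```

```bash
python3 -m crank '{"travel":[[0.02,0,0],[0.02,0,0],[0.02,0,0]],"turn":[0,0,0]}' | grep -E 'tcp|force'
```

```text
tcp_pos: [0.4911, 0.1347, 0.1556]
wrist_force: [0.1, -4.0, 0.6]
```

```bash
python3 -m crank '{"travel":[[0.02,0,0],[0.02,0,0],[0.02,0,0]],"turn":[0,0,0]}' | grep -E 'tcp|force'
python3 -m crank '{"travel":[[0.02,0,0],[0.02,0,0],[0.02,0,0]],"turn":[0,0,0]}' | grep -E 'tcp|force'
```

```text
tcp_pos: [0.4911, 0.135, 0.1556]
wrist_force: [0.5, -5.2, 1.2]
tcp_pos: [0.4911, 0.1352, 0.1556]
wrist_force: [-0.1, -8.0, 0.9]
```

```bash
python3 -m crank '{"travel":[[0.02,0,0],[0.02,0,0],[0.02,0,0]],"turn":[0,0,0]}' | grep -E 'tcp|force'
python3 -m crank '{"travel":[[0.015,0,0],[0.015,0,0],[0.015,0,0]],"turn":[0,0,0]}' | grep -E 'tcp|force'
```

```text
tcp_pos: [0.4911, 0.1353, 0.1557]
wrist_force: [0.7, -9.8, 0.9]
tcp_pos: [0.4911, 0.1355, 0.1557]
wrist_force: [1.0, -12.6, 1.4]
```

```bash
python3 -m crank '{"travel":[[0.015,0,0],[0.015,0,0],[0.015,0,0]],"turn":[0,0,0]}' | grep -E 'tcp|force'
python3 -m crank '{"travel":[[-0.1,0,0],[-0.4,0,0],[-0.8,0,0],[-1.0,0,0]],"turn":[0,0,0,0]}' | grep -E 'tcp|force'
python3 -m crank '{"travel":[[0,0,-0.5],[0,0,-1.0],[0,0,-1.5],[0,0,-2.0],[0,0,-2.0]],"turn":[0,0,0,0,0]}' | grep -E 'tcp|force'
python3 -m crank '{"travel":[[-0.5,0,0],[-1.0,0,0],[-1.0,0,0],[-1.0,0,0],[-1.0,0,0]],"turn":[0,0,0,0,0]}' | grep -E 'clock|tcp|force'
python3 - <<'E'
from h import *
import cv2
# where did lever tips/grip go between r-spread (s7) and now; grip & l tip by template match from filled neighbour image
snap("side","s8");snap("top","t8")
a=cv2.imread("pics/s7.png");b=cv2.imread("pics/s8.png")
def tr(n,p,h=6):
    u,v=np.round(p).astype(int);t=a[v-h:v+h+1,u-h:u+h+1];s=b[v-h-8:v+h+9,u-h-8:u+h+9]
    m=cv2.matchTemplate(s,t,cv2.TM_CCOEFF_NORMED);_,q,_,l=cv2.minMaxLoc(m);print(n,"px shift",l[0]-8,l[1]-8,"score",round(q,2))
tr("l tip",(280+88/4,180+260/4));tr("grip",(280+127/4,180+238/4));tr("neighbour",(280+265/4,180+280/4))
E
```

```text
tcp_pos: [0.4911, 0.1356, 0.1557]
wrist_force: [-0.2, -14.3, 1.9]
tcp_pos: [0.494, 0.098, 0.1555]
wrist_force: [-0.7, 0.3, 0.6]
tcp_pos: [0.496, 0.099, 0.2395]
wrist_force: [1.1, -0.3, 0.5]
clock: 47.5
tcp_pos: [0.4969, 0.0591, 0.235]
wrist_force: [-0.5, 0.3, -0.9]
l tip px shift 0 0 score 0.99
grip px shift 0 0 score 0.99
neighbour px shift 0 0 score 1.0
```

```bash
python3 -c "
from workcell import *
print(hand_in())"
```

```text
the job is handed in; nothing more can be done
None
```

I put the card in the charger's open bay, closed both ejector levers onto their stops, and handed the job in at about 47.5 s. No verdict came back.

- **Seating:** I took the card from the rest by its grip and slid it down the guides. Contact with the connector came at TCP z = 0.1217 m, with about 7 N of push, and I let go there with the levers still spread.
- **Lever forces:** I pushed lever_l first, to a stiff stop at about 17.5 N. Then I did lever_r, to about 15 N. Early in lever_r's swing the push reached about 15.5 N with a large upward share, as the finger end bore on the tip. I backed off, lowered the finger and pushed again without trouble.
- **Re-check by feel:** after lever_r closed, lever_l stood 1 to 2 mm off its stop at the tip (about 0.03 rad). I pressed it back, then found the same on lever_r and pressed that back too. Both last gave a stiff stop at 14 to 15 N, and the distance between the two stops fits upright levers.
- **Last checks:** image matching showed no change in lever_l or the grip since lever_l was first closed, to one pixel (about 2 mm). I had used all 12 views by then, so I didn't look at the final state of lever_r or measure the card's final height. Both are inferred from the forces and finger positions. I also took no final measurement of the tin, spanner or screwdriver, but the robot never went near them.

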